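# Bring the trolley wheel's valve to twelve o'clock

### The arm

A 6-joint arm with a two-finger parallel gripper is mounted at the origin on a cart in front of the work surface, level with it; the furniture and walls round the work are solid. World frame = base frame: x ahead of the robot, y to its left, z up, the work surface at z = 0. Lengths are in m, angles in rad, forces in N, time in s.
With the tool pointing down it reaches from about 0.375 to 0.975 m from the base axis. Payload 3.8 kg.
Tool frame: the origin (TCP) lies on the centre line of the jaws, within the pads' length; the fingertips stand 8 mm ahead of it and the grasp point (between the pads) lies 11 mm behind it; z points along the fingers, y is the direction in which the jaws open and shut (so a half turn about z gives the same grasp; the last joint's range is limited). The gripper opens to 85 mm and grips with 20 to 120 N. Pads are 22 mm wide; open, the fingers measure 114 mm over their backs; the gripper's body (76 mm by 85 mm) begins 54 mm behind the grasp point. The pads swing forward as they close: fully open they stand 13 mm farther back than shut.
Start: joints at [-1.348, 0.264, 1.604, -0, 1.274, -0.037], TCP at [0.173, -0.652, 0.239] pointing down, gripper open.
Joint ranges: [-2.63, 2.63], [-0.94, 2.18], [0.31, 2.57], [-1.31, 4.45], [0, 2.66], [-2.55, 2.55]. Speed limits (rad/s): [2.57, 2.57, 3.14, 3.14, 3.14, 3.14].

### API

Orientations are given as a rotation vector (axis times angle).
In Python, from workcell import bot gives the robot as it stands.
- The arm moves only by the tool arm_command, never from a script. Its arguments are lists of equal length, an entry for each row: "slide": the shift along the tool's x, y, z in m, a list of three; "angular": the turn, a rotation vector about the tool's x, y, z in degrees, a list of three; "hand": the finger opening in m, from 0 to 0.0854. A call has exactly 8 rows; each row shifts and turns the pose as measured when the row begins, along the tool's axes as they then stand; what a row does not reach is not made up. A row lasts 1/10 s, in which the tool goes at most 50 mm and 8.59 degrees, less where a joint would pass 70% of its speed; a pose out of reach is approached as far as the arm can. A call is refused whole if a number of a shift passes 0.05 or a number of a turn 8.59, either way. A call with a gripper value outside its range is refused whole. The fingers move at their own pace and stop on an object; "squeeze" is the grip in N (left out, the last holds). Time passes only in rows, so rows that do not move let the fingers close, or fill a call up. It gives the time, the measured TCP pose, the force and the opening at its end, in the units of the state.
- bot.read_state(): the state, without advancing time (a new reading comes with each control period).
- bot.read_camera(name): name is "side" or "top"; returns the picture (480x640x3 uint8, red, green, blue); there is no depth.
- bot.get_calibration(name): a dict with "fx", "fy", "cx", "cy" (pixels), "R" (3x3) and "t" (3): a world point X has camera coordinates R X + t. Camera axes: x right, y down, z forward; pixel columns grow to the right and rows downward; lengths in m; the calibration is good to about 2 mm. A picture is of the moment at which its call begins. get_calibration takes no time and is no camera call.
- bot.finish_job(): hands the job in, once; it reports no verdict.
The state is a dict: "time": time; "q": joint angles; "joint_vel": joint speeds; "joint_torque": joint torques, N m; "tool_pos": TCP position; "tcp_rot": TCP orientation; "wrist_force": force on the tool from outside, world axes, zero at the start; "torque": the same for the moment, N m; "width": opening from 0.0 (shut) to 1.0 (fully open).
Only numpy, scipy, OpenCV 4.12 (cv2) and the standard library are available. Lean on these libraries where they do the work, as an engineer would, in place of code of your own. Each camera call takes 0.05 s, during which the arm holds its last target.

### The job

The lab trolley's wheel is held in the bench stand and its air valve points somewhere low down. Push the spokes round, one after another, with the fingertips until the valve stem is straight up at twelve o'clock, ready for the air hose, and leave the wheel standing still there. Only push: do not take a spoke between the fingers, do not shift or lift the stand, and leave the things lying around it where they are.

Things in the scene. Friction and masses are not known exactly. Their poses are not given: they have to be found in the camera images.
- stand: Grey steel wheel stand, about 6 kg, loose on rubber feet: base plate 200 (its x) x 400 (its y), top at z = 16; side plates 12 thick at y = +-178, up to z = 198. Origin on the bench under the hub; z up, y to the left seen from the front, x from front to rear. The wheel leans back 45 degrees: its face looks along (-0.707, 0, 0.707) of this frame, its 12 o'clock lies from the hub along (0.707, 0, 0.707).
- hub (a point): Centre of the wheel on its axle and middle plane, 160 above the bench, over the stand's origin; axes as the stand's. Black tyre 310 outside diameter, 30 thick; rim 230 inside diameter; hub body 48 diameter; five round steel spokes.
- front_bar (a point): Centre of the level flat steel bar (20 wide, 8 thick) that spans the front from side plate to side plate across the hub, 28 in front of the wheel's middle plane; axes as the stand's. Fingers must enter the wheel above or below it. A like bar spans the rear, its near face 44 behind the middle plane.
- wheel (a joint): Turn of the wheel about its axle, rad: 0 or any whole turn has the valve at 12 o'clock; grows counter-clockwise seen from the front. Turns both ways (no stop within 8 rad of the start) against about 0.15 Nm of bearing friction and stays where it is left.
- valve (a point): Middle of the valve stem, at radius 100 on the wheel's middle plane. It is the only stem on the wheel: brass with a black cap, 12 diameter, pointing from the rim towards the hub, from radius 115 to 84, half-way between spoke_4 and spoke_0.
- spoke_0 (a point): Point on the axis of a round spoke (10 diameter, free from radius 24 to 115) at radius 70, 4 in front of the wheel's middle plane; x outward along the spoke, z along the axle out of the face. Spoke 0 stands 36 degrees counter-clockwise (seen from the front) from the valve.
- spoke_1 (a point): Point on the axis of a round spoke (10 diameter, free from radius 24 to 115) at radius 70, 4 in front of the wheel's middle plane; x outward along the spoke, z along the axle out of the face. Spoke 1 stands 108 degrees counter-clockwise (seen from the front) from the valve.
- spoke_2 (a point): Point on the axis of a round spoke (10 diameter, free from radius 24 to 115) at radius 70, 4 in front of the wheel's middle plane; x outward along the spoke, z along the axle out of the face. Spoke 2 stands 180 degrees counter-clockwise (seen from the front) from the valve.
- spoke_3 (a point): Point on the axis of a round spoke (10 diameter, free from radius 24 to 115) at radius 70, 4 in front of the wheel's middle plane; x outward along the spoke, z along the axle out of the face. Spoke 3 stands 252 degrees counter-clockwise (seen from the front) from the valve.
- spoke_4 (a point): Point on the axis of a round spoke (10 diameter, free from radius 24 to 115) at radius 70, 4 in front of the wheel's middle plane; x outward along the spoke, z along the axle out of the face. Spoke 4 stands 324 degrees counter-clockwise (seen from the front) from the valve.
- bottle: Bystander: white sample bottle with a red screw cap, 36x36x70, standing; origin at the centre of its underside.
- filter: Bystander: white inline filter disc, 48x48x46, lying flat; origin at the centre of its underside.
- cap: Bystander: flat grey screw cap, 64x64x24, lying flat; origin at the centre of its underside.
- driver: Bystander: screwdriver with a yellow handle, 183 long, lying on the bench; origin at the centre of its underside.

How it is judged:
By the outcome, as a careful person would: the job done as asked, in the order asked, and still so for the second after the job is handed in, with the robot touching nothing.
It also fails if it takes over 64 s, if anything falls off the work surface, if the arm or the gripper's body presses on something with over 40 N, if the wrist force passes 120 N, or if a joint passes its speed limit or range.

## Working session

There is one attempt and no reset: what is moved stays moved. The work goes in short steps, Python scripts to look and compute and a tool call to move; the robot and the scene stay as the last step left them, time stands still between calls to the robot, and variables do not carry over. Pictures are saved under pics/ and viewed, and the job is handed in when it is done.

Besides the shell and the picture viewer there is one more tool, called as name(argument=value, ...) on one line, values as JSON. arm_command: Moves the arm, as the interface text tells. Its arguments: {"type":"object","properties":{"slide":{"type":"array","items":{"type":"array","items":{"type":"number"}}},"angular":{"type":"array","items":{"type":"array","items":{"type":"number"}}},"hand":{"type":"array","items":{"type":"number"}},"squeeze":{"type":"number"}},"required":["slide","angular","hand"]}

```bash
ls; mkdir -p pics; python3 - <<'E'
from workcell import bot
import cv2
for n in("side","top"):
    im=bot.read_camera(n); cv2.imwrite(f"pics/{n}0.png",im[:,:,::-1]); print(n,bot.get_calibration(n))
print(bot.read_state())
E
```

```text
pics
side {'fx': 580.4575540757396, 'fy': 580.4575540757396, 'cx': 314.77742491708506, 'cy': 237.6988223804719, 'R': array([[ 0.22043709, -0.97520495, -0.01956503],
       [-0.50649541, -0.09730091, -0.85673504],
       [ 0.83358856,  0.19876578, -0.51538556]]), 't': array([-0.03555371,  0.41228501,  1.19781292])}
top {'fx': 587.237424938855, 'fy': 587.237424938855, 'cx': 315.4548475790831, 'cy': 235.91100677916054, 'R': array([[-0.13030164, -0.99146142, -0.00507237],
       [-0.76641759,  0.10396845, -0.63387273],
       [ 0.62898772, -0.07870711, -0.77342074]]), 't': array([0.11229505, 0.50346298, 1.04842626])}
{'time': 0.1, 'q': array([-1.34790283e+00,  2.64674113e-01,  1.60523024e+00, -2.01383786e-06,
        1.27369608e+00, -3.68809038e-02]), 'joint_vel': array([ 0.00114287, -0.00272052, -0.00344013,  0.00013717,  0.00093435,
        0.00124322]), 'joint_torque': array([-4.51149322e-05, -5.16706860e+01, -3.68589664e+01, -7.71241162e-05,
        6.29520742e-03,  7.47326681e-07]), 'tool_pos': array([ 0.17325119, -0.65172737,  0.23809288]), 'tcp_rot': array([-3.11314726e+00, -4.06648297e-01,  2.95724239e-04]), 'wrist_force': array([ 0.08176158, -0.63929355, -0.19384674]), 'torque': array([0.00843439, 0.0507826 , 0.01183371]), 'width': 1.0005155688241396}
```

View pics/side0.png

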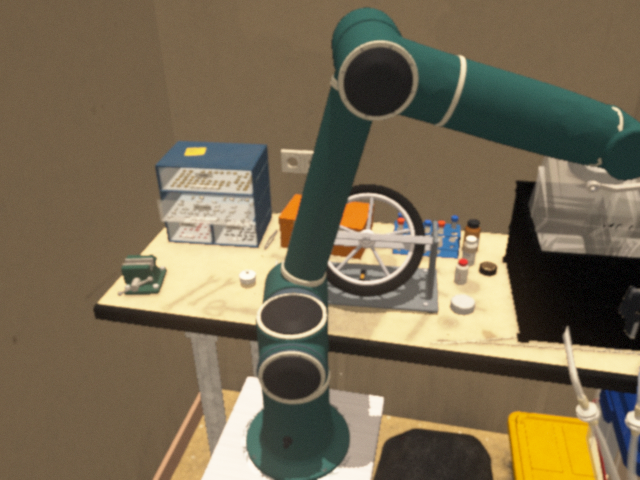

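View pics/top0.png

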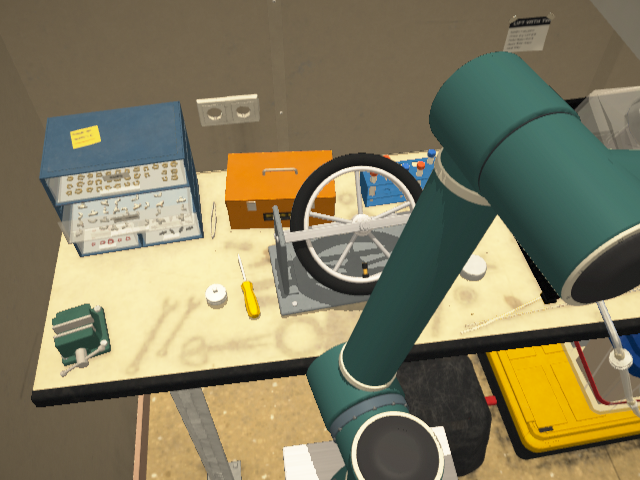

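The top view shows the wheel centred near (362,223), with the valve at about (365,270), close to 6 o'clock. In the side view the valve is near (362,273). I'll zoom in next.

```bash
python3 - <<'E'
import cv2
a=cv2.imread("pics/side0.png")[170:320,300:500]; cv2.imwrite("pics/s0z.png",cv2.resize(a,None,fx=4,fy=4,interpolation=cv2.INTER_CUBIC))
a=cv2.imread("pics/top0.png")[140:330,230:500]; cv2.imwrite("pics/t0z.png",cv2.resize(a,None,fx=2.95,fy=2.95,interpolation=cv2.INTER_CUBIC))
E
```

```text
(no output)
```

View pics/s0z.png

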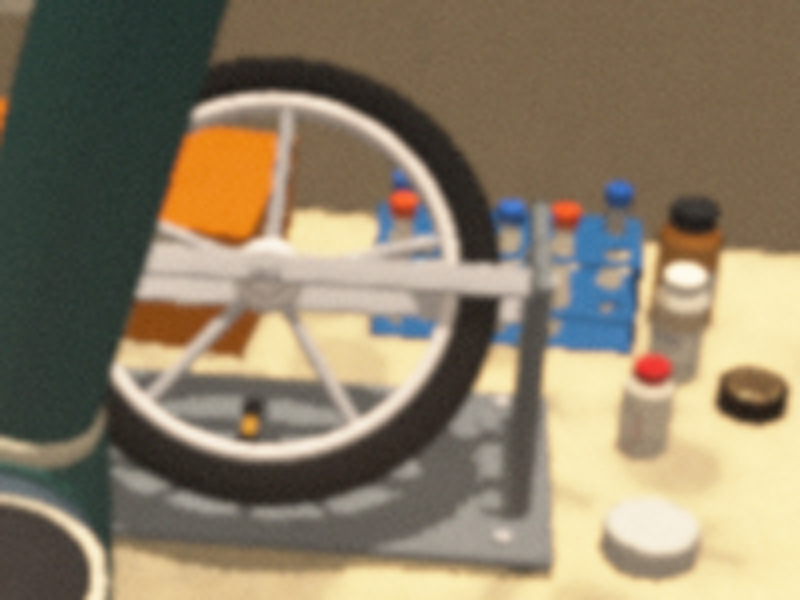

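View pics/t0z.png

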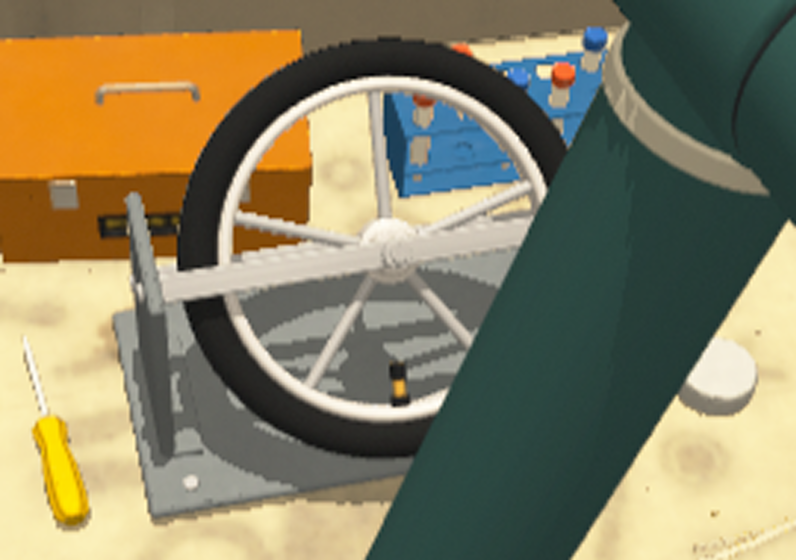

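```bash
cat > h.py <<'E'
import numpy as np, cv2
from workcell import bot
C={n:bot.get_calibration(n) for n in("side","top")}
def ray(n,u,v):
    c=C[n]; d=np.array([(u-c['cx'])/c['fx'],(v-c['cy'])/c['fy'],1.]); R=c['R']
    return -R.T@c['t'], R.T@d
def onz(n,u,v,z):
    o,d=ray(n,u,v); return o+d*(z-o[2])/d[2]
def onplane(n,u,v,p,nn):
    o,d=ray(n,u,v); return o+d*((p-o)@nn)/(d@nn)
def tri(a,b):
    o1,d1=ray("side",*a);o2,d2=ray("top",*b)
    A=np.c_[d1,-d2]; s=np.linalg.lstsq(A,o2-o1,rcond=None)[0]
    p,q=o1+s[0]*d1,o2+s[1]*d2; return (p+q)/2,np.linalg.norm(p-q)
def proj(n,X):
    c=C[n]; x=c['R']@np.asarray(X)+c['t']; return np.array([x[0]/x[2]*c['fx']+c['cx'],x[1]/x[2]*c['fy']+c['cy']])
E
python3 - <<'E'
from h import *
np.set_printoptions(precision=4,suppress=True)
T=lambda x,y:(230+x/2.95,140+y/2.95)
S=lambda x,y:(300+x/4,170+y/4)
print("nut",tri(S(272,287),T(398,255)))
print("valve",tri(S(251,420),T(399,383)))
fl=onz("top",*T(153,516),.016); rl=onz("top",*T(115,316),.016)
fr=onz("side",*S(549,562),.016); rr=onz("side",*S(545,395),.016)
print(fl,rl,fr,rr)
print("front edge",np.linalg.norm(fl-fr),np.degrees(np.arctan2(*(fl-fr)[:2])),"side",np.linalg.norm(fl-rl),np.linalg.norm(fr-rr))
E
```

```text
nut (array([ 0.5431, -0.0654,  0.1565]), np.float64(0.005002585501345526))
valve (array([ 0.478 , -0.0602,  0.0898]), np.float64(0.0008419009374270151))
[0.4335 0.1311 0.016 ] [0.6279 0.144  0.016 ] [ 0.4605 -0.2619  0.016 ] [ 0.6568 -0.2504  0.016 ]
front edge 0.39388821964446835 -3.9257483919719682 side 0.19474086320395176 0.19665637943889835
```

```bash
cat >> h.py <<'E'
from scipy.spatial.transform import Rotation as Ro, Slerp
H=np.array([.5447,-.0593,.160]); YAW=np.radians(3.8)
Rs=Ro.from_euler('z',YAW).as_matrix()
UP=Rs@np.array([1,0,1])/2**.5; LEFT=Rs@np.array([0,1.,0]); N=Rs@np.array([-1,0,1])/2**.5  # N out of face
def goal(a,r,front):
    """tool pose: wheel angle a deg (ccw from 12), radius r, TCP front m in front of mid plane; tool y radial"""
    a=np.radians(a); u=np.cos(a)*UP+np.sin(a)*LEFT; t=np.cos(a)*LEFT-np.sin(a)*UP
    return H+r*u+front*N, np.c_[t,u,-N]
def where():
    s=bot.read_state(); p=s['tool_pos']; R=Ro.from_rotvec(s['tcp_rot']).as_matrix(); d=p-H
    print("t",round(s['time'],2),"p",p.round(4),"F",s['wrist_force'].round(1),"w",round(s['width'],3),"q",s['q'].round(2))
    print(" tool: ang %.1f r %.1f front %.1f mm"%(np.degrees(np.arctan2(d@LEFT,d@UP)),1e3*np.hypot(d@LEFT,d@UP),1e3*d@N),
      "roll %.1f tilt err %.2f"%(np.degrees(np.arctan2(-R[:,0]@UP,R[:,0]@LEFT)),np.degrees(np.arccos(np.clip(-R[:,2]@N,-1,1)))))
    return p,R
def plan(p,R,p2,R2,n=None,step=.045):
    R=Ro.from_matrix(R);R2=Ro.from_matrix(R2)
    ang=np.degrees((R.inv()*R2).magnitude())
    k=int(np.ceil(max(np.linalg.norm(p2-p)/step,ang/8,1))) if n is None else n
    sl=Slerp([0,1],Ro.concatenate([R,R2]))
    print(k,"rows; dist %.3f ang %.1f"%(np.linalg.norm(p2-p),ang))
    print(" slide",[(sl(i/k).inv().apply((p2-p)/k)).round(4).tolist() for i in range(k)])
    print(" turn",np.degrees((R.inv()*R2).as_rotvec()/k).round(2).tolist())
E
python3 - <<'E'
from h import *
p,R=where()
p2,R2=goal(-17,.07,.13); p2=p2+[0,0,.03]; print(p2)
plan(p,R,p2,R2)
E
```

```text
t 0.1 p [ 0.1733 -0.6517  0.2381] F [ 0.1 -0.6 -0.2] w 1.001 q [-1.35  0.26  1.61 -0.    1.27 -0.04]
 tool: ang -112.5 r 613.2 front 345.1 mm roll -74.5 tilt err 45.02
[ 0.50156518 -0.08267613  0.32925855]
15 rows; dist 0.663 ang 75.3
 slide [[0.0309, -0.0311, -0.006], [0.0332, -0.0286, -0.0058], [0.0353, -0.0261, -0.0054], [0.0372, -0.0234, -0.0049], [0.0389, -0.0207, -0.0041], [0.0403, -0.0178, -0.0032], [0.0416, -0.015, -0.0022], [0.0425, -0.012, -0.001], [0.0433, -0.0091, 0.0004], [0.0437, -0.0062, 0.0019], [0.044, -0.0033, 0.0035], [0.0439, -0.0004, 0.0052], [0.0436, 0.0023, 0.007], [0.043, 0.005, 0.0089], [0.0422, 0.0075, 0.0109]]
 turn [-2.11, 2.33, -3.91]
```

arm_command(slide=[[0.031,-0.031,-0.02],[0.033,-0.029,-0.02],[0.035,-0.026,-0.006],[0.037,-0.023,-0.005],[0.039,-0.021,-0.004],[0.04,-0.018,-0.003],[0.041,-0.015,-0.002],[0.042,-0.012,-0.001]], angular=[[-2.1,2.3,-3.9],[-2.1,2.3,-3.9],[-2.1,2.3,-3.9],[-2.1,2.3,-3.9],[-2.1,2.3,-3.9],[-2.1,2.3,-3.9],[-2.1,2.3,-3.9],[-2.1,2.3,-3.9]], hand=[0,0,0,0,0,0,0,0], squeeze=20)

```text
time: 0.9
tool_pos: [0.3472, -0.339, 0.3079]
tcp_rot: [2.616, 1.146, 0.531]
wrist_force: [0.6, 0.0, 0.3]
width: -0.005
```

```bash
cat > go.py <<'E'
import sys
from h import *
a,r,f=map(float,sys.argv[1:4]); n=int(sys.argv[4]) if len(sys.argv)>4 else None
p,R=where(); plan(p,R,*goal(a,r,f),n=n)
E
python3 go.py -17 .07 .15
```

```text
t 0.9 p [ 0.3472 -0.339   0.3079] F [0.6 0.  0.3] w -0.005 q [-1.06 -0.36  2.13  0.38  1.11 -0.44]
 tool: ang -100.2 r 270.2 front 257.0 mm roll -42.5 tilt err 21.27
7 rows; dist 0.291 ang 34.5
 slide [[0.0399, -0.0108, 0.0051], [0.0403, -0.0083, 0.0063], [0.0405, -0.0059, 0.0076], [0.0405, -0.0034, 0.009], [0.0403, -0.0011, 0.0105], [0.0398, 0.0012, 0.012], [0.0392, 0.0034, 0.0136]]
 turn [-2.13, 2.21, -3.85]
```

arm_command(slide=[[0.04,-0.011,0.005],[0.04,-0.008,0.006],[0.04,-0.006,0.008],[0.04,-0.003,0.009],[0.04,-0.001,0.01],[0.04,0.001,0.012],[0.039,0.003,0.014],[0,0,0]], angular=[[-2.1,2.2,-3.9],[-2.1,2.2,-3.9],[-2.1,2.2,-3.9],[-2.1,2.2,-3.9],[-2.1,2.2,-3.9],[-2.1,2.2,-3.9],[-2.1,2.2,-3.9],[0,0,0]], hand=[0,0,0,0,0,0,0,0])

```text
time: 1.7
tool_pos: [0.4852, -0.0674, 0.3102]
tcp_rot: [1.973, 1.618, 0.883]
wrist_force: [0.3, -0.9, 0.2]
width: -0.001
```

```bash
python3 go.py -17 .07 .05; python3 - <<'E'
from h import *
for n in("side","top"):
    im=bot.read_camera(n)[:,:,::-1]; cv2.imwrite(f"pics/{n}1.png",im)
a=cv2.imread("pics/side1.png")[120:330,230:510];b=cv2.imread("pics/top1.png")[120:330,230:510]
cv2.imwrite("pics/b1.png",cv2.resize(np.vstack([a,b]),None,fx=1.42,fy=1.42,interpolation=cv2.INTER_CUBIC))
E
```

```text
t 1.7 p [ 0.4852 -0.0674  0.3102] F [ 0.3 -0.9  0.2] w -0.001 q [-0.44 -0.61  2.4   0.58  0.72 -0.56]
 tool: ang -3.7 r 64.0 front 148.5 mm roll -15.4 tilt err 0.96
3 rows; dist 0.100 ang 1.9
 slide [[-0.0055, 0.0022, 0.0328], [-0.0053, 0.0024, 0.0328], [-0.0051, 0.0025, 0.0328]]
 turn [0.11, -0.3, 0.53]
```

View pics/b1.png

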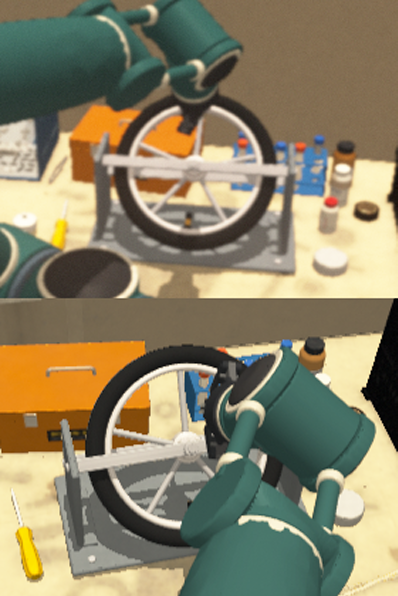

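The gripper is now over the upper part of the wheel. The side view shows the wheel whole, centred near (197,160) in this crop. I'll zoom in to refine the wheel pose.

```bash
python3 - <<'E'
from h import *
a=cv2.imread("pics/side1.png")[165:315,285:445]
cv2.imwrite("pics/s1z.png",cv2.resize(a,None,fx=4,fy=4,interpolation=cv2.INTER_CUBIC))
a=cv2.imread("pics/top1.png")[150:330,265:435]
cv2.imwrite("pics/t1z.png",cv2.resize(a,None,fx=3.3,fy=3.3,interpolation=cv2.INTER_CUBIC))
E
```

```text
(no output)
```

View pics/s1z.png

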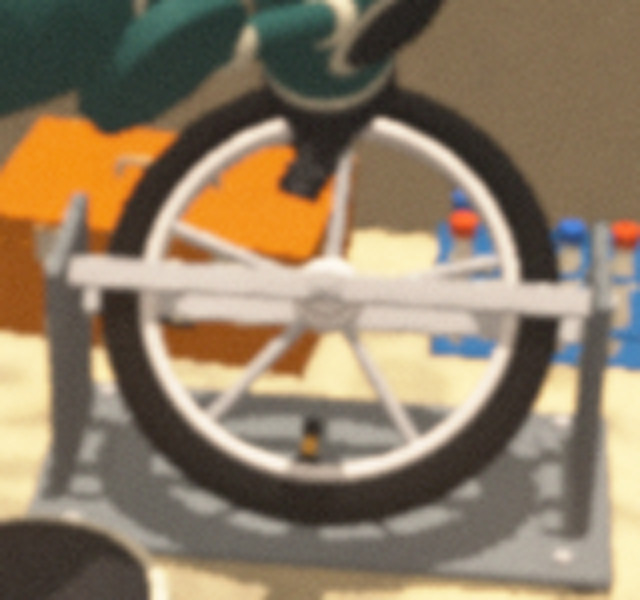

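View pics/t1z.png

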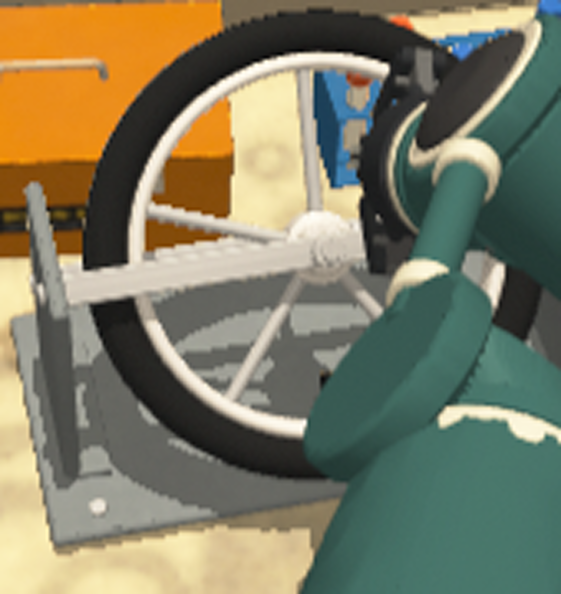

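```bash
python3 - <<'E'
from h import *
S=lambda x,y:(285+x/4,165+y/4); T=lambda x,y:(265+x/3.3,150+y/3.3)
def pr(l,n,uv,f):
    X=onplane(n,*uv,H+f*N,N)-H; print(l,n,"a %.1f r %.1f"%(np.degrees(np.arctan2(X@LEFT,X@UP)),1e3*np.hypot(X@LEFT,X@UP)), (1e3*X@LEFT).round(1),(1e3*X@UP).round(1))
for l,x,y in[("s3",175,228),("s4",212,415),("s0",415,440),("s1",497,262)]: pr(l,"side",S(x,y),.004)
pr("valve","side",S(311,440),0)
for l,x,y in[("s3",150,210),("s4",232,398),("s2",303,68)]: pr(l,"top",T(x,y),.004)
pr("valve","top",(365.3,269.8),0)
pr("nut","side",S(327,304),.036);pr("nut","top",T(326,248),.036)
pr("barL","side",S(70,272),.032);pr("barR","side",S(588,300),.032)
# tyre silhouette ellipse extremes in side: left(103,300) right(560,290) bottom
pr("tyreL","side",S(103,300),.0);pr("tyreR","side",S(559,290),.0)
pr("tyreL","top",T(83,240),.0);pr("tyreTop","top",T(290,10),-.01);pr("tyreB","side",S(332,523),0)
print((proj("side",H+.032*N+.172*LEFT)-[285,165])*4,(proj("side",H+.032*N-.172*LEFT)-[285,165])*4)
E
```

```text
s3 side a 68.7 r 113.8 106.0 41.4
s4 side a 140.9 r 110.4 69.6 -85.7
s0 side a -144.9 r 113.2 -65.0 -92.6
s1 side a -74.2 r 115.5 -111.1 31.3
valve side a 178.2 r 97.0 3.1 -96.9
s3 top a 67.8 r 114.9 106.4 43.3
s4 top a 140.8 r 111.8 70.6 -86.7
s2 top a -2.7 r 119.6 -5.7 119.5
valve top a 177.5 r 96.5 4.3 -96.4
nut side a -168.6 r 12.8 -2.5 -12.6
nut top a 21.9 r 4.9 1.8 4.6
barL side a 90.3 r 170.1 170.1 -1.0
barR side a -89.3 r 170.2 -170.2 2.2
tyreL side a 94.2 r 151.4 151.0 -11.1
tyreR side a -84.1 r 153.6 -152.8 15.8
tyreL top a 78.7 r 154.8 151.8 30.4
tyreTop top a -1.9 r 157.9 -5.2 157.9
tyreB side a -174.4 r 151.6 -14.9 -150.9
[ 67.30063804 270.38171923] [590.73040895 303.48512813]
```

The pose fits: spoke ends come out at r 110–120 (115 expected) and bar ends at ±170 (172 expected). The wheel angle is about 177.5°. Next I enter at −22°, to the right of spoke_2.

```bash
python3 go.py -22 .07 -.004 8
```

```text
t 1.8 p [ 0.4853 -0.0708  0.3114] F [-0.8 -0.7  0.2] w -0.002 q [-0.45 -0.61  2.4   0.58  0.72 -0.56]
 tool: ang -6.7 r 65.0 front 149.5 mm roll -15.6 tilt err 0.75
8 rows; dist 0.155 ang 6.5
 slide [[-0.0024, 0.0005, 0.0192], [-0.0024, 0.0006, 0.0192], [-0.0024, 0.0006, 0.0192], [-0.0023, 0.0007, 0.0192], [-0.0023, 0.0007, 0.0192], [-0.0023, 0.0008, 0.0192], [-0.0022, 0.0008, 0.0192], [-0.0022, 0.0009, 0.0192]]
 turn [0.05, -0.08, 0.8]
```

arm_command(slide=[[-0.007,0.002,0.02],[-0.006,0.002,0.02],[-0.005,0.002,0.02],[0,0,0.02],[0,0,0.02],[0,0,0],[0,0,0],[0,0,0]], angular=[[0.1,-0.2,2],[0.1,-0.2,2],[0.1,-0.2,2],[0,0,0],[0,0,0],[0,0,0],[0,0,0],[0,0,0]], hand=[0,0,0,0,0,0,0,0])

```text
time: 2.6
tool_pos: [0.5603, -0.1002, 0.2435]
tcp_rot: [2.092, 1.487, 0.895]
wrist_force: [-0.1, 0.4, 0.0]
width: 0.002
```

```bash
python3 go.py -22 .07 -.004 4
```

```text
t 2.6 p [ 0.5603 -0.1002  0.2435] F [-0.1  0.4  0. ] w 0.002 q [-0.4  -0.34  2.37  0.72  0.48 -0.61]
 tool: ang -31.6 r 79.9 front 50.0 mm roll -22.5 tilt err 1.10
4 rows; dist 0.056 ang 1.2
 slide [[0.0035, -0.0024, 0.0134], [0.0035, -0.0023, 0.0134], [0.0034, -0.0023, 0.0135], [0.0034, -0.0022, 0.0135]]
 turn [0.15, 0.23, -0.13]
```

arm_command(slide=[[0.013,-0.009,0],[0,0,0],[0,0,0.013],[0,0,0.013],[0,0,0.014],[0,0,0.014],[0,0,0],[0,0,0]], angular=[[0.6,0.9,-0.5],[0,0,0],[0,0,0],[0,0,0],[0,0,0],[0,0,0],[0,0,0],[0,0,0]], hand=[0,0,0,0,0,0,0,0])

```text
time: 3.4
tool_pos: [0.5963, -0.081, 0.2099]
tcp_rot: [2.076, 1.509, 0.912]
wrist_force: [0.3, 0.4, -0.2]
width: -0.0
```

```bash
python3 go.py 42 .07 -.004 9; python3 - <<'E'
from h import *
im=bot.read_camera("side")[165:315,285:445,::-1]
cv2.imwrite("pics/s2z.png",cv2.resize(im,None,fx=4,fy=4,interpolation=cv2.INTER_CUBIC))
E
```

```text
t 3.4 p [ 0.5963 -0.081   0.2099] F [ 0.3  0.4 -0.2] w -0.0 q [-0.33 -0.22  2.36  0.86  0.37 -0.73]
 tool: ang -19.5 r 75.0 front -0.1 mm roll -21.7 tilt err 0.66
9 rows; dist 0.074 ang 63.7
 slide [[0.0066, -0.0049, 0.0004], [0.0072, -0.004, 0.0004], [0.0076, -0.0031, 0.0004], [0.008, -0.0021, 0.0004], [0.0082, -0.0011, 0.0004], [0.0082, -0.0001, 0.0004], [0.0082, 0.0009, 0.0004], [0.008, 0.0019, 0.0004], [0.0077, 0.0029, 0.0004]]
 turn [0.07, 0.03, -7.08]
```

View pics/s2z.png

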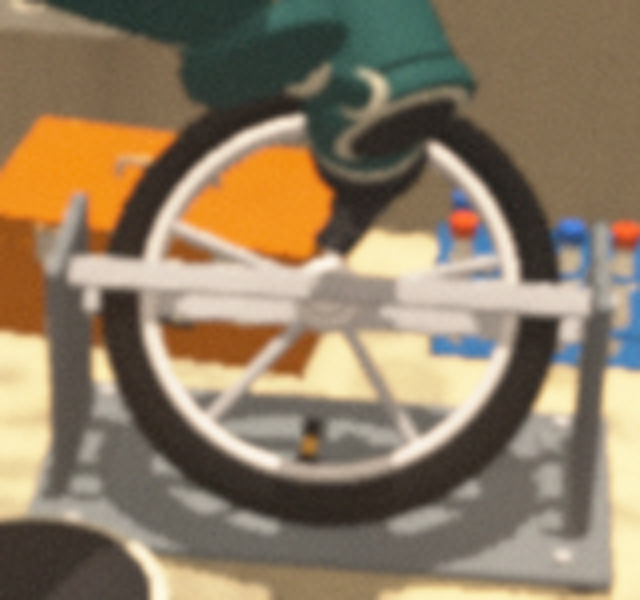

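arm_command(slide=[[0.006,-0.001,0.001],[0.006,-0.001,0.001],[0.006,-0.001,0.001],[0.006,-0.001,0],[0.006,-0.001,0],[0.006,-0.001,0],[0.006,-0.001,0],[0.006,-0.001,0]], angular=[[0,0,-5],[0,0,-5],[0,0,-5],[0,0,-5],[0,0,-5],[0,0,-5],[0,0,-5],[0,0,-5]], hand=[0,0,0,0,0,0,0,0])

```text
time: 4.25
tool_pos: [0.5944, -0.0396, 0.2165]
tcp_rot: [1.324, 2.011, 0.608]
wrist_force: [2.8, -2.2, 0.3]
width: 0.004
```

```bash
python3 go.py 45 .07 -.004 8
```

```text
t 4.25 p [ 0.5944 -0.0396  0.2165] F [ 2.8 -2.2  0.3] w 0.004 q [-0.21 -0.26  2.38  0.71  0.28 -1.23]
 tool: ang 12.2 r 77.7 front 3.9 mm roll 19.9 tilt err 2.14
8 rows; dist 0.043 ang 25.2
 slide [[0.005, -0.0017, 0.0008], [0.0051, -0.0014, 0.0008], [0.0052, -0.0012, 0.0009], [0.0052, -0.0009, 0.0009], [0.0053, -0.0006, 0.0009], [0.0053, -0.0003, 0.0009], [0.0053, 0.0, 0.0009], [0.0053, 0.0003, 0.001]]
 turn [0.12, 0.24, -3.13]
```

arm_command(slide=[[0.006,-0.002,0.001],[0.006,-0.002,0.001],[0.006,-0.002,0.001],[0.006,-0.001,0.001],[0.006,-0.001,0.001],[0.006,-0.001,0.001],[0.006,-0.001,0.001],[0.006,0,0.001]], angular=[[0.1,0.3,-3.5],[0.1,0.3,-3.5],[0.1,0.3,-3.5],[0.1,0.3,-3.5],[0.1,0.3,-3.5],[0.1,0.3,-3.5],[0.1,0.3,-3.5],[0.1,0.3,-3.5]], hand=[0,0,0,0,0,0,0,0])

```text
time: 5.05
tool_pos: [0.5828, -0.0111, 0.2072]
tcp_rot: [0.749, 2.23, 0.377]
wrist_force: [1.0, -2.8, 0.2]
width: 0.003
```

```bash
python3 go.py 48 .07 -.004 4;python3 - <<'E'
from h import *
im=bot.read_camera("side")[165:315,285:445,::-1]
cv2.imwrite("pics/s3z.png",cv2.resize(im,None,fx=4,fy=4,interpolation=cv2.INTER_CUBIC))
E
```

```text
t 5.05 p [ 0.5828 -0.0111  0.2072] F [ 1.  -2.8  0.2] w 0.003 q [-0.15 -0.28  2.42  0.65  0.24 -1.64]
 tool: ang 36.1 r 77.3 front 4.2 mm roll 49.3 tilt err 2.03
4 rows; dist 0.019 ang 2.4
 slide [[0.0041, -0.0014, 0.0019], [0.0041, -0.0014, 0.0019], [0.004, -0.0014, 0.002], [0.004, -0.0014, 0.002]]
 turn [0.23, 0.45, 0.32]
```

View pics/s3z.png

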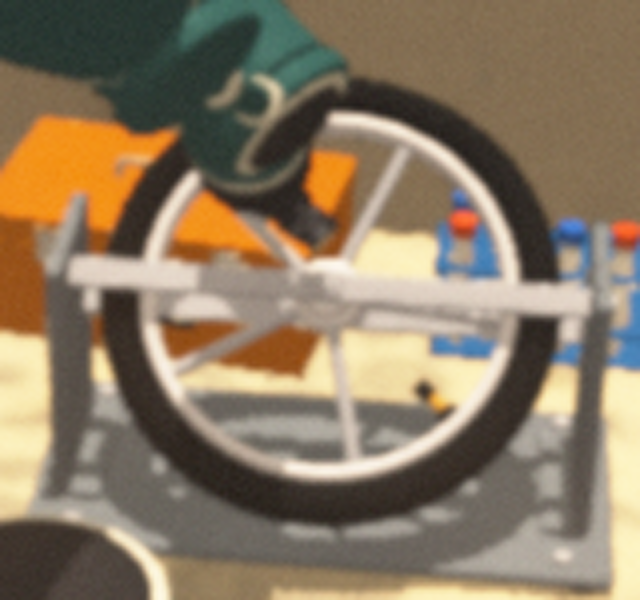

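The wheel has turned about 48° ccw: the valve is now near (432,395), lower right, and the finger is behind spoke_2. I'll keep pushing.

arm_command(slide=[[0.006,-0.002,0.002],[0.006,-0.002,0.002],[0.006,-0.002,0.002],[0.006,-0.001,0.001],[0.005,-0.001,0.001],[0,0,0],[0,0,0],[0,0,0]], angular=[[0.2,0.5,-1],[0.2,0.4,-1],[0.2,0.4,-1],[0.2,0.4,-1],[0,0,-1],[0,0,0],[0,0,0],[0,0,0]], hand=[0,0,0,0,0,0,0,0])

```text
time: 5.9
tool_pos: [0.5688, 0.0002, 0.1835]
tcp_rot: [0.647, 2.285, 0.33]
wrist_force: [0.6, -0.0, 2.6]
width: -0.002
```

```bash
python3 go.py 46 .07 .06 6;python3 - <<'E'
from h import *
im=bot.read_camera("side")[165:315,285:445,::-1]
cv2.imwrite("pics/s4z.png",cv2.resize(im,None,fx=4,fy=4,interpolation=cv2.INTER_CUBIC))
E
```

```text
t 5.9 p [5.688e-01 2.000e-04 1.835e-01] F [ 0.6 -0.   2.6] w -0.002 q [-0.12 -0.27  2.45  0.62  0.23 -1.7 ]
 tool: ang 57.8 r 68.3 front -3.2 mm roll 54.6 tilt err 0.38
6 rows; dist 0.065 ang 8.7
 slide [[-0.0024, 0.0002, -0.0105], [-0.0024, 0.0002, -0.0105], [-0.0024, 0.0003, -0.0105], [-0.0024, 0.0003, -0.0105], [-0.0024, 0.0004, -0.0105], [-0.0023, 0.0005, -0.0105]]
 turn [0.02, 0.06, 1.44]
```

View pics/s4z.png

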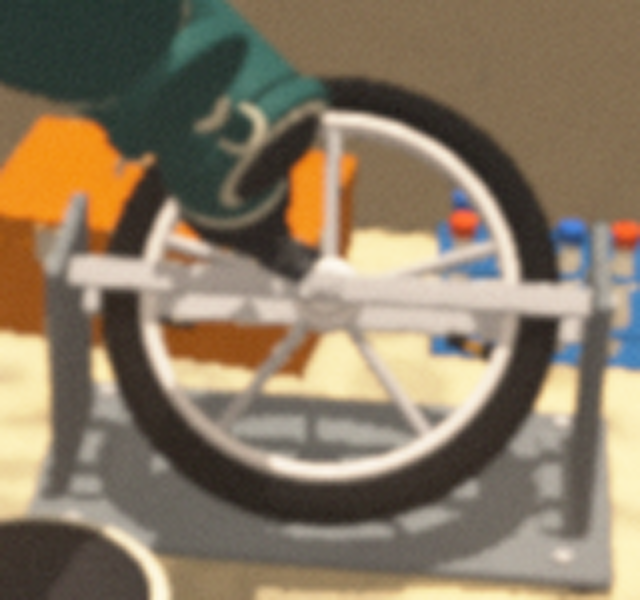

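The wheel has turned about 75°: spoke_1 now stands nearly at 12 o'clock, at (332,120)–(330,260). Now I retract and go to the right of it.

arm_command(slide=[[-0.004,0,0],[-0.003,0,-0.012],[-0.002,0,-0.015],[-0.002,0,-0.02],[-0.002,0,-0.02],[0,0,0],[0,0,0],[0,0,0]], angular=[[0,0,1],[0,0,1],[0,0,1],[0,0,1],[0,0,1],[0,0,0],[0,0,0],[0,0,0]], hand=[0,0,0,0,0,0,0,0])

```text
time: 6.75
tool_pos: [0.5242, -0.0097, 0.2322]
tcp_rot: [0.762, 2.275, 0.375]
wrist_force: [-1.4, 0.1, -0.1]
width: -0.001
```

```bash
python3 go.py -22 .07 .065 10
```

```text
t 6.75 p [ 0.5242 -0.0097  0.2322] F [-1.4  0.1 -0.1] w -0.001 q [-0.18 -0.46  2.46  0.43  0.42 -1.43]
 tool: ang 52.6 r 64.1 front 63.2 mm roll 49.1 tilt err 0.59
10 rows; dist 0.081 ang 71.1
 slide [[-0.007, -0.0041, -0.0002], [-0.0075, -0.0032, -0.0002], [-0.0078, -0.0023, -0.0002], [-0.008, -0.0013, -0.0002], [-0.0081, -0.0003, -0.0002], [-0.0081, 0.0007, -0.0002], [-0.008, 0.0017, -0.0002], [-0.0077, 0.0027, -0.0002], [-0.0073, 0.0036, -0.0002], [-0.0068, 0.0045, -0.0002]]
 turn [-0.06, -0.03, 7.11]
```

arm_command(slide=[[-0.009,-0.004,0],[-0.01,-0.003,0],[-0.01,-0.002,0],[-0.01,-0.001,0],[-0.01,0.001,0],[-0.01,0.002,0],[-0.01,0.003,0],[-0.009,0.004,0]], angular=[[0,0,8],[0,0,8],[0,0,8],[0,0,8],[0,0,8],[0,0,8],[0,0,8],[0,0,8]], hand=[0,0,0,0,0,0,0,0])

```text
time: 7.55
tool_pos: [0.5487, -0.0834, 0.2384]
tcp_rot: [2.035, 1.606, 0.859]
wrist_force: [-0.3, -0.4, 0.8]
width: -0.0
```

```bash
python3 go.py -22 .07 .045 2;python3 - <<'E'
from h import *
im=bot.read_camera("side")[165:315,285:445,::-1]
cv2.imwrite("pics/s5z.png",cv2.resize(im,None,fx=4,fy=4,interpolation=cv2.INTER_CUBIC))
E
```

```text
t 7.55 p [ 0.5487 -0.0834  0.2384] F [-0.3 -0.4  0.8] w -0.0 q [-0.39 -0.36  2.37  0.67  0.52 -0.64]
 tool: ang -23.0 r 62.1 front 53.8 mm roll -17.5 tilt err 1.79
2 rows; dist 0.012 ang 4.9
 slide [[0.0002, 0.0041, 0.0043], [0.0004, 0.004, 0.0043]]
 turn [-0.89, -0.03, 2.26]
```

View pics/s5z.png

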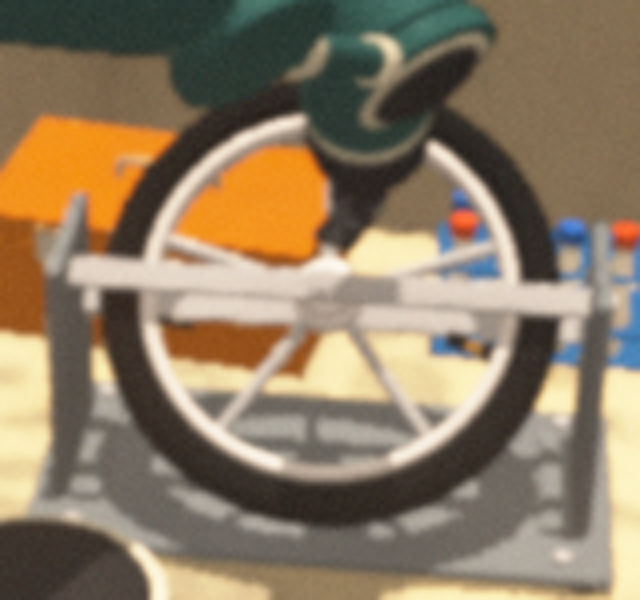

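The wheel stayed put after the retract; spoke_1 is near 12 o'clock and the finger is in front of it to the right. Inserting.

arm_command(slide=[[0,0.007,0.004],[0,0,0.004],[0,0,0.012],[0,0,0.013],[0,0,0.013],[0,0,0.013],[0,0,0],[0,0,0]], angular=[[-0.9,0,2.3],[-0.9,0,2.3],[0,0,0],[0,0,0],[0,0,0],[0,0,0],[0,0,0],[0,0,0]], hand=[0,0,0,0,0,0,0,0])

```text
time: 8.4
tool_pos: [0.5982, -0.0813, 0.1933]
tcp_rot: [2.093, 1.512, 0.901]
wrist_force: [-0.6, 0.4, 0.2]
width: 0.0
```

```bash
python3 go.py 42 .07 -.004 8
```

```text
t 8.4 p [ 0.5982 -0.0813  0.1933] F [-0.6  0.4  0.2] w 0.0 q [-0.33 -0.19  2.36  0.89  0.36 -0.76]
 tool: ang -22.9 r 65.4 front -13.1 mm roll -22.1 tilt err 0.23
8 rows; dist 0.073 ang 64.1
 slide [[0.008, -0.0044, -0.0011], [0.0085, -0.0032, -0.0011], [0.0089, -0.002, -0.0011], [0.0091, -0.0007, -0.0011], [0.0091, 0.0005, -0.0011], [0.0089, 0.0018, -0.0011], [0.0086, 0.003, -0.0011], [0.0081, 0.0042, -0.0011]]
 turn [-0.03, -0.01, -8.01]
```

arm_command(slide=[[0.006,0,-0.003],[0.006,0,-0.003],[0.006,0,-0.002],[0.006,-0.001,0],[0.006,-0.001,0],[0.006,-0.001,0],[0.006,-0.001,0],[0.006,-0.001,0]], angular=[[0,0,-4.5],[0,0,-4.5],[0,0,-4.5],[0,0,-4.5],[0,0,-4.5],[0,0,-4.5],[0,0,-4.5],[0,0,-4.5]], hand=[0,0,0,0,0,0,0,0])

```text
time: 9.2
tool_pos: [0.5917, -0.0394, 0.2053]
tcp_rot: [1.418, 1.988, 0.632]
wrist_force: [2.3, -2.9, -1.1]
width: -0.005
```

```bash
python3 go.py 40 .07 -.004 8
```

```text
t 9.2 p [ 0.5917 -0.0394  0.2053] F [ 2.3 -2.9 -1.1] w -0.005 q [-0.21 -0.25  2.38  0.69  0.29 -1.14]
 tool: ang 14.2 r 68.2 front -2.0 mm roll 15.6 tilt err 1.05
8 rows; dist 0.031 ang 24.4
 slide [[0.0038, -0.0006, 0.0002], [0.0039, -0.0004, 0.0002], [0.0039, -0.0001, 0.0002], [0.0039, 0.0001, 0.0002], [0.0039, 0.0003, 0.0002], [0.0038, 0.0005, 0.0002], [0.0038, 0.0007, 0.0002], [0.0038, 0.0009, 0.0002]]
 turn [0.01, 0.13, -3.05]
```

arm_command(slide=[[0.006,-0.001,0],[0.006,-0.001,0],[0.006,-0.001,0],[0.006,-0.001,0],[0.006,-0.001,0],[0.006,-0.001,0],[0.006,-0.001,0],[0.006,-0.001,0]], angular=[[0,0.1,-4],[0,0.1,-4],[0,0.1,-4],[0,0.1,-4],[0,0.1,-4],[0,0.1,-4],[0,0.1,-4],[0,0.1,-4]], hand=[0,0,0,0,0,0,0,0])

```text
time: 10.0
tool_pos: [0.5753, -0.0083, 0.1978]
tcp_rot: [0.754, 2.229, 0.364]
wrist_force: [2.9, -0.5, 0.7]
width: 0.001
```

```bash
python3 go.py 48 .07 -.004 4;python3 - <<'E'
from h import *
im=bot.read_camera("side")[165:315,285:445,::-1]
cv2.imwrite("pics/s6z.png",cv2.resize(im,None,fx=4,fy=4,interpolation=cv2.INTER_CUBIC))
E
```

```text
t 10.0 p [ 0.5753 -0.0083  0.1978] F [ 2.9 -0.5  0.7] w 0.001 q [-0.13 -0.29  2.44  0.61  0.22 -1.6 ]
 tool: ang 43.9 r 70.4 front 2.7 mm roll 49.3 tilt err 2.17
4 rows; dist 0.008 ang 2.5
 slide [[0.0013, -0.0, 0.0016], [0.0013, -0.0, 0.0017], [0.0013, -0.0, 0.0017], [0.0013, -0.0001, 0.0017]]
 turn [0.09, 0.53, 0.33]
```

View pics/s6z.png

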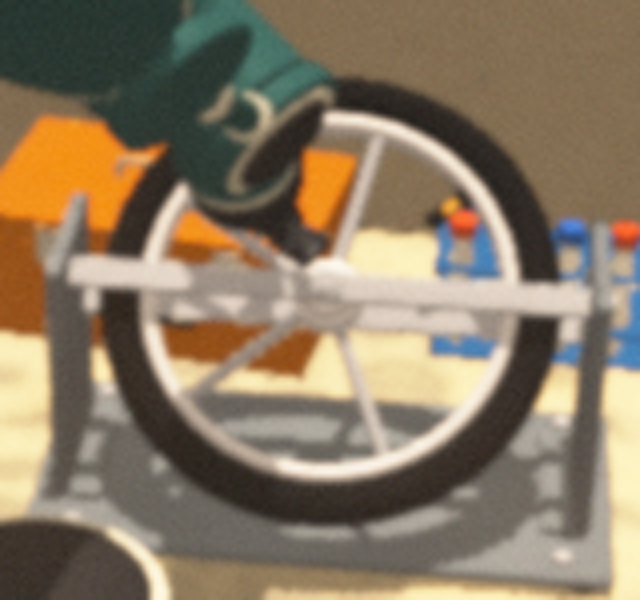

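Spoke_0 is now at about −13° and the valve at about −49°, near (445,210). I retract and go round behind spoke_0.

arm_command(slide=[[-0.004,0,0],[-0.003,0,-0.012],[-0.002,0,-0.018],[-0.002,0,-0.02],[-0.002,0,-0.02],[-0.008,-0.003,0],[-0.009,-0.002,0],[-0.009,-0.001,0]], angular=[[0,0,1],[0,0,1],[0,0,1],[0,0,1],[0,0,1],[0,0,8],[0,0,8],[0,0,8]], hand=[0,0,0,0,0,0,0,0])

```text
time: 10.85
tool_pos: [0.5361, -0.0431, 0.264]
tcp_rot: [1.349, 2.001, 0.619]
wrist_force: [-0.8, 0.5, -0.7]
width: 0.004
```

```bash
python3 go.py -30 .066 .06 7; python3 - <<'E'
from h import *
im=bot.read_camera("side")[165:315,285:445,::-1]
cv2.imwrite("pics/s7z.png",cv2.resize(im,None,fx=4,fy=4,interpolation=cv2.INTER_CUBIC))
E
```

```text
t 10.85 p [ 0.5361 -0.0431  0.264 ] F [-0.8  0.5 -0.7] w 0.004 q [-0.27 -0.47  2.42  0.53  0.46 -1.04]
 tool: ang 13.8 r 70.2 front 78.9 mm roll 18.6 tilt err 2.02
7 rows; dist 0.054 ang 48.7
 slide [[-0.0062, -0.0038, 0.0028], [-0.0066, -0.003, 0.0028], [-0.0069, -0.0022, 0.0028], [-0.0071, -0.0013, 0.0028], [-0.0072, -0.0005, 0.0028], [-0.0072, 0.0004, 0.0027], [-0.0071, 0.0013, 0.0027]]
 turn [0.27, 0.12, 6.95]
```

View pics/s7z.png

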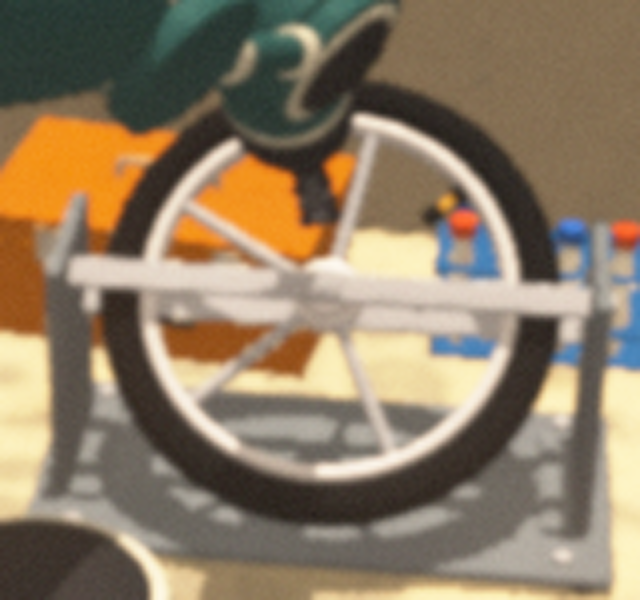

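Spokes are visible with ends at (190,207), (197,400), (390,450) and (373,135). I'll measure the wheel angle from them.

```bash
cat >> h.py <<'E'
def ang(uv,f,n="side"):
    X=onplane(n,*uv,H+f*N,N)-H; return np.degrees(np.arctan2(X@LEFT,X@UP)),1e3*np.hypot(X@LEFT,X@UP)
S4=lambda x,y:(285+x/4,165+y/4)
E
python3 - <<'E'
from h import *
for x,y,o in[(190,207,108),(197,400,180),(390,450,252),(373,135,36)]:
    a,r=ang(S4(x,y),.004); print(round(a,1),round(r),"theta",round((a-o)%360,1))
a,r=ang(S4(440,212),0);print("valve",a,r)
E
```

```text
59.7 113 theta 311.7
133.5 111 theta 313.5
-153.9 112 theta 314.1
-11.3 117 theta 312.7
valve -47.79813852981886 96.37535451124202
```

arm_command(slide=[[-0.007,-0.004,0.002],[-0.007,-0.003,0.002],[-0.008,-0.002,0.002],[-0.008,-0.001,0.002],[-0.008,0,0.002],[-0.008,0.001,0.002],[-0.008,0.001,0.002],[0,0,0]], angular=[[0.3,0.1,7.5],[0.3,0.1,7.5],[0.3,0.1,7.5],[0.3,0.1,7.5],[0.3,0.1,7.5],[0.3,0.1,7.5],[0.3,0.1,7],[0,0,0]], hand=[0,0,0,0,0,0,0,0])

```text
time: 11.7
tool_pos: [0.5403, -0.1013, 0.2471]
tcp_rot: [2.3, 1.285, 0.981]
wrist_force: [0.5, 1.0, 0.3]
width: 0.001
```

```bash
python3 go.py -30 .068 .045 1
```

```text
t 11.7 p [ 0.5403 -0.1013  0.2471] F [0.5 1.  0.3] w 0.001 q [-0.45 -0.38  2.39  0.73  0.54 -0.42]
 tool: ang -36.4 r 70.2 front 66.7 mm roll -35.4 tilt err 0.18
1 rows; dist 0.023 ang 5.4
 slide [[0.0077, -0.0025, 0.0217]]
 turn [-0.06, 0.17, -5.36]
```

arm_command(slide=[[0.007,-0.002,0.01],[0,0,0.01],[0,0,0],[0,0,0.01],[0,0,0.012],[0,0,0.012],[0,0,0.012],[0,0,0]], angular=[[0,0,-2.7],[0,0,-2.7],[0,0,0],[0,0,0],[0,0,0],[0,0,0],[0,0,0],[0,0,0]], hand=[0,0,0,0,0,0,0,0])

```text
time: 12.5
tool_pos: [0.5901, -0.0904, 0.2022]
tcp_rot: [2.199, 1.395, 0.945]
wrist_force: [0.5, 0.5, -0.1]
width: 0.003
```

```bash
python3 go.py 14 .068 -.004 8
```

```text
t 12.5 p [ 0.5901 -0.0904  0.2022] F [ 0.5  0.5 -0.1] w 0.003 q [-0.36 -0.21  2.36  0.87  0.39 -0.64]
 tool: ang -29.4 r 69.4 front -0.7 mm roll -29.0 tilt err 0.20
8 rows; dist 0.051 ang 43.0
 slide [[0.0059, -0.0025, 0.0004], [0.0061, -0.0019, 0.0004], [0.0062, -0.0013, 0.0004], [0.0063, -0.0007, 0.0004], [0.0064, -0.0001, 0.0004], [0.0063, 0.0005, 0.0004], [0.0063, 0.0011, 0.0004], [0.0061, 0.0016, 0.0004]]
 turn [0.0, 0.02, -5.37]
```

arm_command(slide=[[0.006,-0.001,0],[0.006,-0.001,0],[0.006,-0.001,0],[0.006,-0.001,0],[0.006,-0.001,0],[0.005,-0.001,0],[0.004,-0.001,0],[0.003,0,0]], angular=[[0,0,-4.5],[0,0,-4.5],[0,0,-4.5],[0,0,-4.5],[0,0,-4.5],[0,0,-4],[0,0,-3],[0,0,-2.5]], hand=[0,0,0,0,0,0,0,0])

```text
time: 13.3
tool_pos: [0.5927, -0.0534, 0.2101]
tcp_rot: [1.624, 1.862, 0.713]
wrist_force: [-0.4, -4.0, -0.9]
width: 0.0
```

```bash
python3 go.py 23 .068 -.004 8; python3 - <<'E'
from h import *
im=bot.read_camera("side")[165:315,285:445,::-1]
cv2.imwrite("pics/s8z.png",cv2.resize(im,None,fx=4,fy=4,interpolation=cv2.INTER_CUBIC))
E
```

```text
t 13.3 p [ 0.5927 -0.0534  0.2101] F [-0.4 -4.  -0.9] w 0.0 q [-0.25 -0.25  2.37  0.72  0.31 -1.  ]
 tool: ang 2.2 r 69.7 front 1.3 mm roll 4.5 tilt err 1.19
8 rows; dist 0.025 ang 18.6
 slide [[0.0031, -0.0006, 0.0006], [0.0031, -0.0005, 0.0006], [0.0031, -0.0004, 0.0006], [0.0031, -0.0003, 0.0006], [0.0031, -0.0001, 0.0006], [0.0031, -0.0, 0.0006], [0.0031, 0.0001, 0.0006], [0.0031, 0.0002, 0.0007]]
 turn [0.04, 0.14, -2.32]
```

View pics/s8z.png

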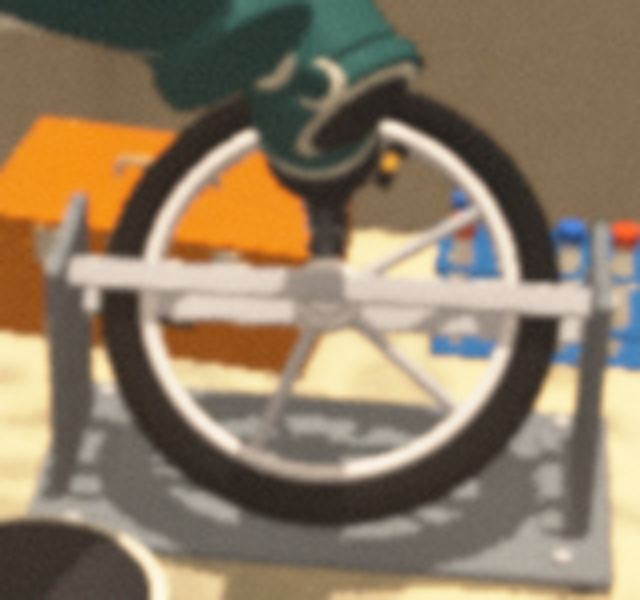

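```bash
python3 - <<'E'
from h import *
for x,y,o in[(262,440,180),(450,408,252),(475,213,324)]:
    a,r=ang(S4(x,y),.004); print(round(a,1),round(r),"theta",round((a-o)%360,1))
print(ang(S4(390,165),0))
E
```

```text
160.7 106 theta 340.7
-128.9 111 theta 339.1
-55.8 114 theta 340.2
(np.float64(-20.477134417897386), np.float64(102.23537288358595))
```

θ is about 340° and the valve is at about −20°, near (390,165). I push about 14° more, slowly.

arm_command(slide=[[0.004,-0.001,0],[0.004,-0.001,0],[0.004,0,0.001],[0.004,-0.001,0],[0.004,0,0.001],[0.003,0,0],[0.002,0,0],[0,0,0]], angular=[[0,0.2,-2.3],[0,0.2,-2.3],[0,0.2,-2.3],[0,0.2,-2.3],[0,0,-2.3],[0,0,-2],[0,0,-1],[0,0,0]], hand=[0,0,0,0,0,0,0,0])

```text
time: 14.15
tool_pos: [0.5891, -0.0317, 0.2073]
tcp_rot: [1.336, 2.027, 0.608]
wrist_force: [-0.4, -1.7, 0.9]
width: -0.0
```

```bash
python3 go.py 22.5 .068 -.002 8; python3 - <<'E'
from h import *
im=bot.read_camera("side")[165:315,285:445,::-1]
cv2.imwrite("pics/s9z.png",cv2.resize(im,None,fx=4,fy=4,interpolation=cv2.INTER_CUBIC))
E
```

```text
t 14.15 p [ 0.5891 -0.0317  0.2073] F [-0.4 -1.7  0.9] w -0.0 q [-0.2  -0.26  2.39  0.68  0.28 -1.19]
 tool: ang 20.4 r 70.6 front 0.9 mm roll 19.7 tilt err 1.08
8 rows; dist 0.005 ang 3.0
 slide [[0.0003, -0.0003, 0.0003], [0.0003, -0.0003, 0.0003], [0.0003, -0.0003, 0.0004], [0.0003, -0.0003, 0.0004], [0.0003, -0.0003, 0.0004], [0.0003, -0.0003, 0.0004], [0.0003, -0.0003, 0.0004], [0.0003, -0.0003, 0.0004]]
 turn [0.07, 0.11, -0.35]
```

View pics/s9z.png

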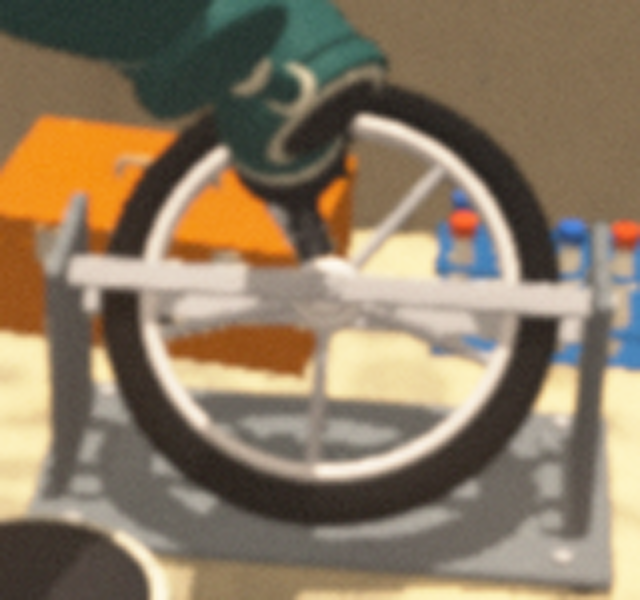

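```bash
python3 - <<'E'
from h import *
for x,y,o in[(314,465,180),(487,360,252),(440,170,324),(168,333,108)]:
    a,r=ang(S4(x,y),.004); print(round(a,1),round(r),"theta",round((a-o)%360,1))
for t in(356,358,360,362):
  print(t,[((proj("side",H+.004*N+.113*(np.cos(b)*UP+np.sin(b)*LEFT))-[285,165])*4).round(0).tolist() for b in np.radians([t+180,t+252,t+324,t+108])])
E
```

```text
-179.8 114 theta 0.2
-108.2 114 theta 359.8
-36.8 116 theta 359.2
107.0 109 theta 359.0
356 [[302.0, 462.0], [481.0, 369.0], [444.0, 179.0], [160.0, 326.0]]
358 [[308.0, 463.0], [483.0, 364.0], [440.0, 176.0], [161.0, 331.0]]
360 [[313.0, 463.0], [486.0, 359.0], [435.0, 172.0], [163.0, 337.0]]
362 [[319.0, 464.0], [488.0, 353.0], [431.0, 168.0], [164.0, 343.0]]
```

θ is already about 359.6°, so I'll withdraw without pushing further: back off the spoke, out along the axle, then well clear.

arm_command(slide=[[-0.003,0,0],[-0.004,0,0],[-0.002,0,-0.008],[0,0,-0.015],[0,0,-0.02],[0,0,-0.025],[0,0,-0.03],[0,0,-0.03]], angular=[[0,0,0],[0,0,0],[0,0,0],[0,0,0],[0,0,0],[0,0,0],[0,0,0],[0,0,0]], hand=[0,0,0,0,0,0,0,0])

```text
time: 15.0
tool_pos: [0.4947, -0.0448, 0.2969]
tcp_rot: [1.347, 2.038, 0.606]
wrist_force: [-0.2, -0.6, 1.2]
width: 0.001
```

arm_command(slide=[[-0.03,0,-0.015],[-0.04,0,-0.01],[-0.04,0,0],[-0.04,0,0],[-0.04,0,0],[-0.04,0,0],[0,0,0],[0,0,0]], angular=[[0,0,0],[0,0,0],[0,0,0],[0,0,0],[0,0,0],[0,0,0],[0,0,0],[0,0,0]], hand=[0,0,0,0,0,0,0,0])

```text
time: 15.8
tool_pos: [0.5402, -0.2676, 0.3843]
tcp_rot: [1.336, 2.029, 0.602]
wrist_force: [0.4, 1.0, 0.4]
width: -0.004
```

```bash
python3 - <<'E'
from h import *
where()
im=bot.read_camera("side")[:,:,::-1]; cv2.imwrite("pics/side10.png",im)
cv2.imwrite("pics/s10z.png",cv2.resize(im[165:315,285:445],None,fx=4,fy=4,interpolation=cv2.INTER_CUBIC))
im=bot.read_camera("top")[:,:,::-1]; cv2.imwrite("pics/top10.png",im)
cv2.imwrite("pics/t10z.png",cv2.resize(im[140:330,230:500],None,fx=2.95,fy=2.95,interpolation=cv2.INTER_CUBIC))
E
```

```text
t 15.8 p [ 0.5402 -0.2676  0.3843] F [0.4 1.  0.4] w -0.004 q [-0.81 -0.29  2.07  0.75  0.92 -1.55]
 tool: ang -54.9 r 253.6 front 171.5 mm roll 19.8 tilt err 1.08
```

View pics/s10z.png

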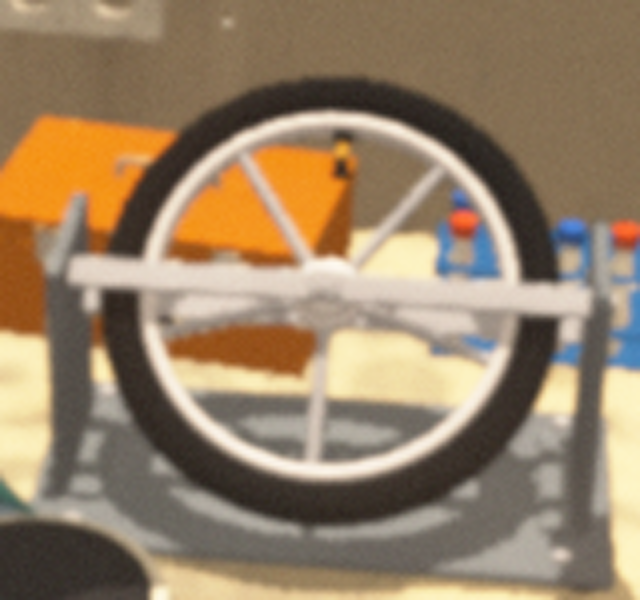

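View pics/t10z.png

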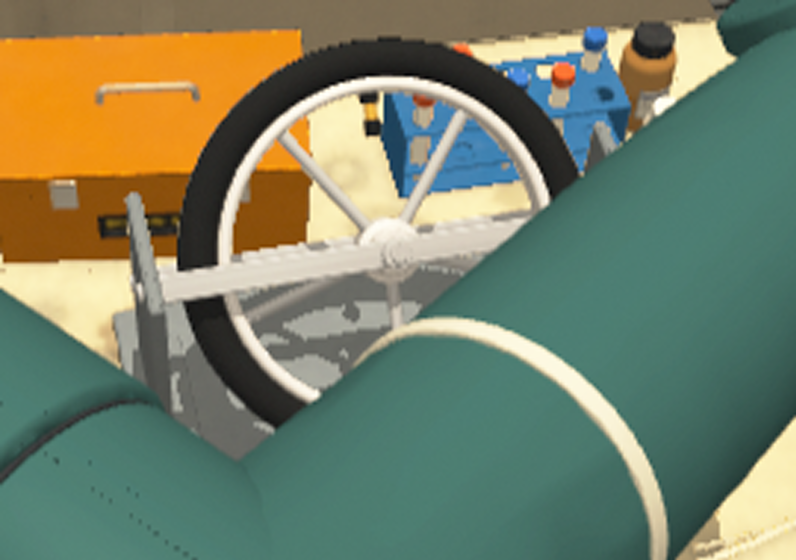

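The wheel is in the clear. The valve is at the top: around (343,155) in the side zoom and (372,114) in the top zoom. I'll check the angle from both views, using the valve and the spokes.

```bash
python3 - <<'E'
from h import *
T=lambda x,y:(230+x/2.95,140+y/2.95)
print("valve side",ang(S4(343,155),0)," top",ang(T(372,114),0,"top"))
print("tri",tri(S4(343,155),T(372,114)), "expect",H+.1*UP)
for n,x,y,o in[("side",314,463,180),("side",487,360,252),("side",442,170,324),("side",168,330,108),("side",243,153,36),("top",284,133,36),("top",462,113,324)]:
    a,r=ang(S4(x,y) if n=="side" else T(x,y),.004,n); print(n,round(a,1),round(r),"theta",round((a-o+180)%360-180,1))
# stand/bystander shift check: image difference outside the wheel, against the start
for n in("side","top"):
    a=cv2.imread(f"pics/{n}0.png" if n=="top" else "pics/side1.png");b=cv2.imread(f"pics/{n}10.png")
    for nm,bx in dict(side={"standR":(425,225,440,312),"bottle":(450,255,475,290),"cap":(445,290,480,318)},top={"standL":(268,200,290,290),"driver":(235,255,250,280)})[n].items():
        x0,y0,x1,y1=bx; g=lambda i:cv2.cvtColor(i[y0:y1,x0:x1],6).astype(np.float32)
        print(n,nm,cv2.phaseCorrelate(g(a),g(b)),np.abs(g(a)-g(b)).mean().round(1))
E
```

```text
valve side (np.float64(-2.01165159910993), np.float64(101.08433169125865))  top (np.float64(-1.4657532570644207), np.float64(102.67296828066067))
tri (array([ 0.62029895, -0.05770301,  0.22937218]), np.float64(0.0002663021910638863)) expect [ 0.61525522 -0.05461373  0.23071068]
side -179.8 113 theta 0.2
side -108.2 114 theta -0.2
side -37.3 117 theta -1.3
side 106.0 108 theta -2.0
side 33.4 117 theta -2.6
top 33.1 117 theta -2.9
top -36.0 116 theta -0.0
side standR ((0.3167232829182458, -0.1571525377454961), 0.8319924509966815) 10.9
side bottle ((0.48024684061302203, 0.021339953632651287), 0.9991481216748556) 1.8
side cap ((-0.02863541337917752, 0.12175722685079826), 0.9864499736715246) 1.2
top standL ((0.13569789781714015, 0.006358456020564063), 0.6841162571200619) 17.0
top driver ((1.9550497977396937, 2.6666754100139443), 0.06028171920776367) 122.9
```

View pics/side10.png

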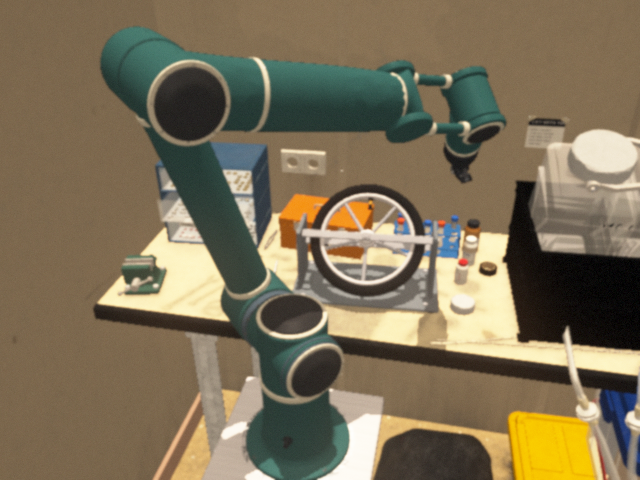

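Estimates are −3° to +0.2°, mean about −1.3°. They may be biased by 1–2 mm of hub error, so I'll measure better with perpendicular profiles along the spokes and fit angle and centre offset together.

```bash
cat > fit.py <<'E'
import sys
from h import *
from scipy.optimize import least_squares
def run(files,th0):
    data=[]
    for n,fn,skip in files:
        g=cv2.GaussianBlur(cv2.imread(fn),(0,0),.7)
        g=g.astype(np.float32).min(axis=2)   # white spoke high in all channels
        for k in range(5):
            if k in skip: continue
            b=np.radians(th0+36+72*k); u=np.cos(b)*UP+np.sin(b)*LEFT; t=np.cos(b)*LEFT-np.sin(b)*UP
            offs=np.arange(-.012,.0121,.0005)
            for r in np.arange(.050,.106,.005):
                P=np.array([proj(n,H+.004*N+r*u+o*t) for o in offs],np.float32)
                v=cv2.remap(g,P[:,0].reshape(1,-1),P[:,1].reshape(1,-1),cv2.INTER_CUBIC)[0]
                w=np.clip(v-np.percentile(v,50)-.3*(v.max()-np.percentile(v,50)),0,None)
                i=v.argmax(); m=np.abs(offs-offs[i])<.006; w=w*m
                if v.max()-np.median(v)>20: data.append((n,k,b,r,(w@offs)/w.sum()))
    # perpendicular offset = r*dth + off.t
    f=lambda x:[(o-(r*x[0]+(x[1+2*(n=="top")]*-np.sin(b)+x[2+2*(n=="top")]*np.cos(b))))*1e3 for n,k,b,r,o in data]
    s=least_squares(f,np.zeros(5),loss="soft_l1",f_scale=.7)
    for n in("side","top"):
        for k in range(5):
            q=[(r,o) for nn,kk,b,r,o in data if nn==n and kk==k]
            if q: print(n,k,len(q),"med off mm",round(1e3*np.median([o for r,o in q]),2),"resid",round(np.median([e for e,d in zip(f(s.x),data) if d[0]==n and d[1]==k]),2))
    J=s.jac; cov=np.linalg.pinv(J.T@J)*2*s.cost/max(1,len(data)-5)
    print("theta %.2f +- %.2f"%(th0+np.degrees(s.x[0]),np.degrees(cov[0,0]**.5)),"offsets up/left side,top mm",(s.x[1:]*1e3).round(2))
E
python3 - <<'E'
from fit import *
run([("side","pics/side10.png",[1,3]),("top","pics/top10.png",[1,2,3])],-1)
run([("side","pics/side10.png",[1,3])],-1)
E
```

```text
side 0 12 med off mm -1.89 resid 0.04
side 2 7 med off mm -0.57 resid 0.15
side 4 10 med off mm 2.75 resid -0.0
top 0 7 med off mm -3.64 resid -0.17
top 4 12 med off mm 3.76 resid -0.03
theta -1.06 +- 0.11 offsets up/left side,top mm [3.97 0.56 6.18 0.19]
side 0 12 med off mm -1.89 resid 0.04
side 2 7 med off mm -0.57 resid 0.16
side 4 10 med off mm 2.75 resid 0.0
theta -1.07 +- 0.14 offsets up/left side,top mm [3.97 0.56 0.   0.  ]
```

The fit gives θ ≈ −1.1° with residuals under 0.2 mm. That puts the valve stem about 2 mm off vertical at radius 100, so I'm leaving it and handing in.

```bash
python3 - <<'E'
from h import *
where(); print(np.abs(bot.read_state()['joint_vel']).max()); print(bot.finish_job())
E
```

```text
t 15.9 p [ 0.5403 -0.2665  0.3843] F [-0.3  0.   0.2] w -0.001 q [-0.81 -0.29  2.07  0.75  0.92 -1.55]
 tool: ang -54.8 r 252.7 front 171.4 mm roll 19.9 tilt err 1.09
0.018417834515219406
the job is handed in; nothing more can be done
None
```

The valve is at twelve o'clock to within about 1–2°, and I have handed the job in. It took 15.9 s. With the fingers shut I pushed spoke_2, spoke_1 and spoke_0 counter-clockwise over the top in turn, about 181° in all. I then backed off the spoke, pulled out along the axle and parked the arm clear.

**Wheel angle:**
- The fit of spoke profiles in both cameras gave −1.1°.
- The valve itself read −2.0° (side view) and −1.5° (top view).
- Single spoke ends were spread from +0.2° to −2.9°. The fit puts this down to a 4–6 mm error in my hub estimate.
- I did not nudge the wheel further.

**Forces:** the wrist force I read after each move never passed about 4 N, and it was about zero after withdrawal.

**Stand and surroundings:**
- In the side view the stand, bottle and grey cap moved by less than 0.5 px. In the top view the stand moved by about 0.1 px.
- The driver check failed because the arm hid it in the last top picture. I did not check the filter at all. The arm did not work near either one.

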